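Take the rock out of a mirror base

TASK

The steel base that carries the mirror mount rocks because its rubber pads have settled unevenly. Go round its four corners, pressing down gently on the plate with the closed fingertips for half a second each (roughly half a kilo, never as much as two and a half), to feel which diagonal rocks and by how much. Then turn the knurled levelling screw the right way until, with nothing touching the base, all four feet carry weight. Finally go round the corners again with the same gentle press to prove that no foot lifts any more; do not shift the base on its pads or disturb the lens tube, the fork clamp and the tin beside it.

Things in the scene. Friction and masses are not known exactly. Their poses are not given: they have to be found in the camera images.
- base: Ground-steel plate 110 (x) x 200 (y) x 12 mm, loose, 1.9 kg, never lifted. Origin: its centre, level with the soles of the fixed feet, 22 mm below the plate's top face; x away from the robot at yaw 0, y left. A black mirror mount (46 high, within 30 mm of the centre) is bolted on. Feet (18 mm discs) at x +/-38, y +/-62: three fixed, equally long; the screw's foot at (-38, -62), near right.
- base_centre (a point): Centre of the plate's underside, 10 mm above the soles. A springy rubber pad (33 mm wide, 10 to 12 high, 20 N/mm, stuck to the table) lies under each foot. Pads look alike, but one has settled less: the screw foot is 1.6 to 3 mm too short or too long (varies). With the screw right to about 0.9 mm all four feet carry weight (4.7 N each at best); beyond that the plate rocks by the excess.
- corner_screw (a point): Press spot on the bare top face at the near right corner, base frame (-42, -90, 22) mm; the knob's rim is 15 mm away, towards the middle. Screw foot too short: the base stands on the near left and far right feet, and this corner and far left are the two that go down under a light push (under 2 N).
- corner_far_left (a point): Press spot on the bare top face at the far left corner, base frame (42, 90, 22) mm, diagonally opposite the screw corner. Heights of the four spots, each while pressed with the same force: without rock, screw + far left = near left + far right. Screw foot too short: screw + far left is less than that, in the measure of the rock; too long: more.
- corner_far_right (a point): Press spot on the bare top face at the far right corner, base frame (42, -90, 22) mm. Screw foot too long: the base stands on the screw foot and the far left foot, and this corner and near left are the two that go down under a light push. Behind the far corners a monitor leans away; its lower edge is about 75 mm above the table and 40 to 90 mm beyond these spots, so lean the wrist back towards the robot there.
- corner_near_left (a point): Press spot on the bare top face at the near left corner, base frame (-42, 90, 22) mm. Each press spot lies 13 mm from a long edge and 10 mm from a short edge of the plate, 28 mm beyond its foot; anywhere within 20 mm of it serves.
- knob_top (a point): Centre of the top of the levelling screw's knob: dark knurled upright cylinder, 26 mm wide, 24 high, at base frame (-38, -62); top 38 mm, lower rim 14 mm above the plate (+/-1). Two-start right-hand thread, 6 mm a turn, 0.06 N m, stays where left, a turn of room either way. Clockwise from above lengthens the foot and lifts this corner. Knob and foot move together along the axis.
- tube: Black lens tube, 30 mm across and 30 mm high, standing loose on the table to the right of the base; origin at the centre of its underside. To be left alone.
- clamp: Black slotted fork clamp, 62 x 28 x 10 mm, lying loose to the right of the base; origin at the centre of its underside. To be left alone.
- tin: Round bare-metal screw tin, 66 mm across and 27 mm high, loose to the left of the base; origin at the centre of its underside. To be left alone.

How it is judged:
By the outcome, as a careful person would: the job done as asked, in the order asked, and still so for the second after the job is handed in, with the robot touching nothing.
It also fails if it takes over 72 s, if anything falls off the work surface, if the arm or the gripper's body presses on something with over 40 N, if the wrist force passes 120 N, or if a joint passes its speed limit or range.

ROBOT

A 7-joint arm with a two-finger parallel gripper is mounted at the origin on a cart in front of the work surface, level with it; the furniture and walls round the work are solid. World frame = base frame: x ahead of the robot, y to its left, z up, the work surface at z = 0. Lengths are in m, angles in rad, forces in N, time in s.
With the tool pointing down it reaches from about 0.425 to 0.875 m from the base axis. Payload 4.7 kg.
Tool frame: the origin (TCP) lies midway between the tips of the shut fingers; the grasp point (between the pads) lies 19 mm behind it; z points along the fingers, y is the line along which they close (so a half turn about z gives the same grasp; the last joint's range is limited). The gripper opens to 87 mm and grips with 3 to 60 N. Pads are 19 mm wide; open, the fingers measure 117 mm over their backs; the gripper's body (75 mm by 190 mm) begins 51 mm behind the grasp point.
Start: joints at [-1.159, 0.321, -0.07, 1.45, 0.023, 1.371, -0.057], TCP at [0.252, 0.599, 0.223] pointing down, gripper open.
Joint ranges: [-2.86, 2.86], [-0.3, 2.09], [-1.38, 1.24], [0.06, 2.45], [-1.56, 4.7], [0.09, 2.05], [-2.69, 2.69]. Speed limits (rad/s): [2.57, 2.57, 3.14, 3.14, 3.14, 3.14, 3.14].

INTERFACE

Orientations are given as a rotation vector (axis times angle).
In Python, from rig import env, eyes, job gives the robot as it stands. The module is installed in compiled form; this text tells all that it offers.
- The arm moves only by the tool jog_arm, never from a script. Its argument "targets" is a list of rows, each a list of 6 numbers: the shift along the world's x, y, z scaled (see below), then the turn, a rotation vector about the world's x, y, z scaled (see below). In form: [[dx, dy, dz, rx, ry, rz], ...]. A call has 1 to 10 rows; each row is the pose to reach, as a shift and turn from the pose commanded when the call began; what a row does not reach only later rows make up. The controller multiplies each number of a shift by 0.1 m and each number of a turn by pi/2 rad. A row lasts 1/10 s, in which the tool goes at most 50 mm and 8.59 degrees, less where a joint would pass 70% of its speed; a pose out of reach is approached as far as the arm can. A call with a number of a shift or a turn outside -1 to 1 is refused whole. A call with a gripper value outside its range is refused whole. "claw" is the finger opening in mm, from 0 to 87, set as the call begins (left out, the last holds). The fingers move at their own pace and stop on an object; "force" is the grip in N (left out, the last holds). Time passes only in rows, so rows that repeat a pose let the fingers close. It gives the time, the measured TCP pose, the force, the opening and the grip force at its end, in the units of the state.
- env.get_obs(): the state, without advancing time (a new reading comes with each control period).
- eyes.get_image(name): name is "side" or "top"; returns a dict with "frame" (480x640x3 uint8, red, green, blue), "fx", "fy", "cx", "cy" (pixels), "world_to_cam" (4x4, takes a point from world to camera coordinates). Camera axes: x right, y down, z forward; pixel columns grow to the right and rows downward; lengths in m; the calibration is good to about 2 mm. A picture is of the moment at which its call begins. There is no depth.
- job.sign_off(): hands the job in; it is judged then, once.
The state is a dict: "time_s": time; "q": joint angles; "dq": joint speeds; "tau": joint torques, N m; "tool_pos": TCP position; "orientation": TCP orientation; "contact_force": force on the tool from outside, world axes, zero at the start; "moment": the same for the moment, N m; "gripper_width": finger opening in m; "finger_force": force on a finger pad.
Only numpy, scipy, OpenCV 4.12 (cv2) and the standard library are available. Lean on these libraries where they do the work, as an engineer would, in place of code of your own. Each camera call takes 0.05 s, during which the arm holds its last target. There are 200 camera calls.

## Working session

There is one attempt and no reset: what is moved stays moved. The work goes in short steps, Python scripts to look and compute and a tool call to move; the robot and the scene stay as the last step left them, time stands still between calls to the robot, and variables do not carry over. Pictures are saved under pics/ and viewed, at most 10 in all, crops included, and the job is handed in when it is done.

Besides the shell and the picture viewer there is one more tool, called as name([rows], argument=value, ...), one row to a line, values as JSON. jog_arm: Moves the arm, as the interface text tells. Its arguments: {"type":"object","properties":{"targets":{"type":"array"},"claw":{"type":"number"},"force":{"type":"number"}},"required":["targets"]}

```bash
mkdir -p pics; python3 - <<'E'
from rig import env, eyes, job
import cv2, pickle
o=env.get_obs(); print(o)
for n in("top","side"):
    d=eyes.get_image(n); pickle.dump(d,open(f"{n}0.pkl","wb"))
    cv2.imwrite(f"pics/{n}0.png",d["frame"][:,:,::-1]); print(n,d["fx"],d["cx"],d["cy"],d["world_to_cam"].round(3).tolist() if hasattr(d["world_to_cam"],'round') else d["world_to_cam"])
E
```

```text
{'time_s': 0.0, 'q': array([-1.15891486,  0.32181779, -0.07006283,  1.45165998,  0.02258159,
        1.37078282, -0.05691016]), 'dq': array([-0.00065773,  0.00052715,  0.00120369,  0.00203337, -0.00038165,
        0.00025267,  0.00032335]), 'tau': array([ 2.36603091e-04, -4.91298151e+01, -4.03788993e-01, -3.12525415e+01,
       -6.40361197e-02,  4.38436959e-02,  1.83482834e-04]), 'tool_pos': array([0.25163522, 0.59872765, 0.22147225]), 'orientation': array([-6.20672070e-01, -3.07937624e+00,  2.92062029e-03]), 'contact_force': array([ 0.23074725, -0.19837755, -0.05090389]), 'moment': array([-0.00192246,  0.01196939, -0.04149159]), 'finger_force': 0.0, 'gripper_width': 0.08680809000446844}
top 560.5259138915782 324.2335514792438 239.71356791894752 [[0.011, -1.0, -0.007, -0.227], [-0.984, -0.01, -0.18, 0.488], [0.18, 0.009, -0.984, 0.858], [0.0, 0.0, 0.0, 1.0]]
side 433.70182187714397 322.06446751750417 235.36024569042857 [[0.996, -0.087, 0.012, -0.512], [-0.038, -0.551, -0.834, -0.058], [0.079, 0.83, -0.552, 1.029], [0.0, 0.0, 0.0, 1.0]]
```

View pics/top0.png

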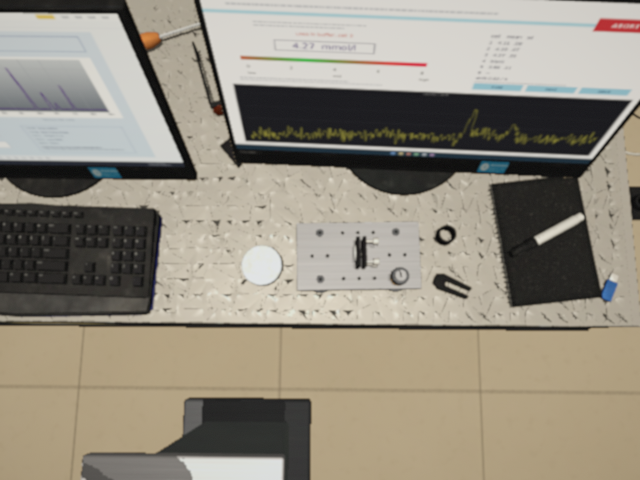

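View pics/side0.png

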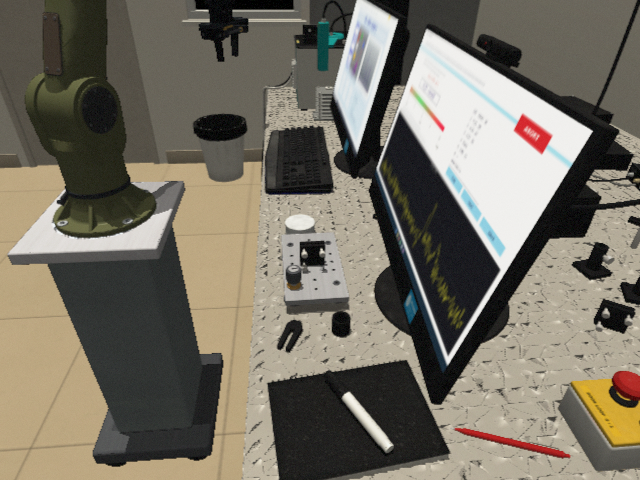

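The top view shows the plate with corners at about (297,223), (418,222), (421,289) and (298,290), the knob at (400,275), the tin at (262,265), the tube at (445,234) and the clamp at (452,286). The side view shows the same layout, with the monitor just behind the plate. I'll enlarge both views next.

```bash
cat > h.py <<'E'
import numpy as np, cv2
def ray(d,u,v,z):
    T=np.array(d["world_to_cam"]);R=T[:3,:3];t=T[:3,3]
    c=-R.T@t; r=R.T@np.array([(u-d["cx"])/d["fx"],(v-d["cy"])/d["fy"],1])
    return c+r*(z-c[2])/r[2]
def proj(d,p):
    T=np.array(d["world_to_cam"]);q=(T[:3,:3]@np.asarray(p,float).T).T+T[:3,3]
    return np.c_[d["fx"]*q[:,0]/q[:,2]+d["cx"],d["fy"]*q[:,1]/q[:,2]+d["cy"]]
E
python3 - <<'E'
import pickle,cv2,numpy as np
from h import *
d=pickle.load(open("top0.pkl","rb"));s=pickle.load(open("side0.pkl","rb"))
a=cv2.resize(d["frame"][205:305,285:435],(750,500)[:2],interpolation=cv2.INTER_CUBIC)[:,:,::-1]
cv2.imwrite("pics/c0.png",a)
b=cv2.resize(s["frame"][205:355,260:370],(440,600),interpolation=cv2.INTER_CUBIC)[:,:,::-1]
cv2.imwrite("pics/c1.png",b)
for n,u,v,z in [("c1",297,223,.033),("c2",418,222,.033),("c3",421,289,.033),("c4",298,290,.033),("knob",400,275,.071),("tin",262,265,.027),("tube",445,234,.03),("clamp",452,286,.01)]:
    print(n,ray(d,u,v,z).round(4))
E
```

```text
c1 [ 0.5195 -0.1769  0.033 ]
c2 [ 0.5231 -0.3746  0.033 ]
c3 [ 0.4135 -0.3774  0.033 ]
c4 [ 0.4099 -0.1806  0.033 ]
knob [ 0.4312 -0.3393  0.071 ]
tin [ 0.4505 -0.121   0.027 ]
tube [ 0.5041 -0.4188  0.03  ]
clamp [ 0.4212 -0.432   0.01  ]
```

View pics/c0.png

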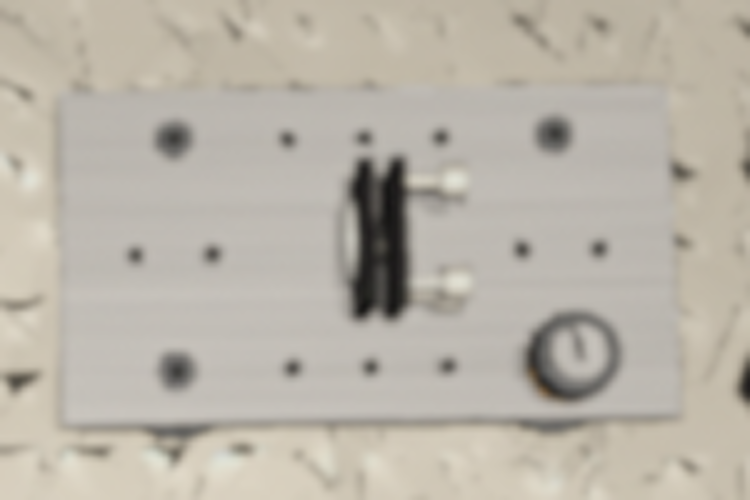

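View pics/c1.png

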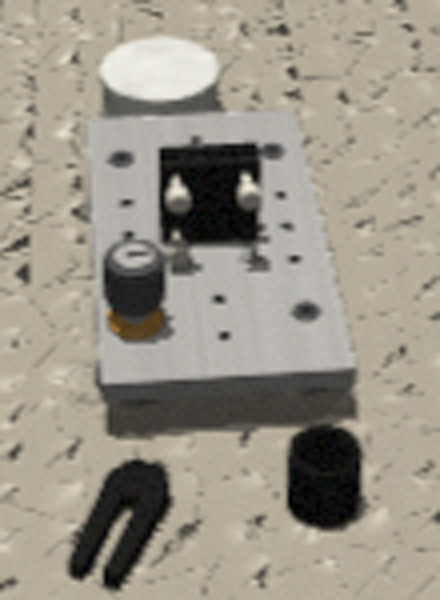

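```bash
cat > model.py <<'E'
import numpy as np
from scipy.optimize import minimize
F=np.array([[-38,-62],[38,62],[38,-62],[-38,62]])/1.; P=np.array([[-42,-90],[42,90],[42,-90],[-42,90]])/1.
def solve(e,f=None,p=None,k=20,W=18.6):  # e: screw foot too long (+), mm
    off=np.array([e,0,0,0])
    def E(q):
        c=np.maximum(0,off-(q[0]+F@q[1:]/60)); d=off-(q[0]+F@q[1:]/60)
        g=-k*np.maximum(0,d); J=np.c_[np.ones(4),F/60]
        v=.5*k*(c**2).sum()+W*q[0]; G=g@J+np.array([W,0,0])
        if f: a=np.r_[1,p/60]; v+=f*(q@a); G=G+f*a
        return v,G
    r=minimize(E,[0,0,0],jac=True,method="BFGS",options=dict(gtol=1e-7)); q=r.x
    return q,k*np.maximum(0,off-(q[0]+F@q[1:]/60))
def D(e,f=5):
    h=[]
    for p in P:
        q,_=solve(e,f,p); h.append(q@np.r_[1,p/60])
    return h[0]+h[1]-h[2]-h[3]
if __name__=="__main__":
    for e in(-3,-2.5,-2,-1.6,-.9,-.5,0,.5,.9,1.6,2,2.5,3): print(e,round(D(e),2),solve(e)[1].round(1))
E
python3 model.py; python3 - <<'E'
import pickle,numpy as np
from h import *
from scipy.optimize import least_squares
d=pickle.load(open("top0.pkl","rb"));s=pickle.load(open("side0.pkl","rb"))
m=lambda L:np.array(L)/1000
Pt=m([[55,100,22],[55,-100,22],[-55,-100,22],[-55,100,22],[38,62,22],[38,-62,22],[-38,62,22],[-38,-62,60]])
ut=np.array([[62,92],[668,86],[680,415],[65,425],[173,138],[553,134],[177,370],[574,353]])/5+[285,205]
Ps=m([[-55,100,22],[55,100,22],[55,-100,22],[-55,-100,22],[-38,62,22],[38,62,22],[38,-62,22],[-38,-62,60]])
us=np.array([[90,118],[300,110],[355,375],[100,383],[121,158],[272,151],[306,311],[134,252]])/4+[260,205]
def W(P,p):
    c,s_=np.cos(p[3]),np.sin(p[3]); return P@np.array([[c,-s_,0],[s_,c,0],[0,0,1]]).T+p[:3]
def f(p):return np.r_[(proj(d,W(Pt,p))-ut).ravel(),(proj(s,W(Ps,p))-us).ravel()]
r=least_squares(f,[.466,-.278,.011,0]);print(r.x.round(4),"res",f(r.x).round(1))
ft=lambda p:(proj(d,W(Pt,np.r_[p[:2],.011,p[2]]))-ut).ravel()
print("top",least_squares(ft,[.466,-.278,0]).x.round(4))
q=m([[-42,-90,22],[42,90,22],[42,-90,22],[-42,90,22],[-38,-62,60]]);print(W(q,r.x).round(4))
E
```

```text
-3 -2.54 [0.  0.  9.3 9.3]
-2.5 -1.98 [0.  0.  9.3 9.3]
-2 -1.43 [0.  0.  9.3 9.3]
-1.6 -0.99 [0.  0.  9.3 9.3]
-0.9 -0.28 [0.2 0.2 9.1 9.2]
-0.5 -0.0 [2.1 2.2 7.1 7.2]
0 0.0 [4.6 4.6 4.6 4.6]
0.5 0.0 [7.2 7.2 2.2 2.2]
0.9 0.28 [9.1 9.1 0.1 0.1]
1.6 0.99 [9.3 9.3 0.  0. ]
2 1.43 [9.3 9.3 0.  0. ]
2.5 1.98 [9.3 9.3 0.  0. ]
3 2.54 [9.3 9.3 0.  0. ]
[ 0.4691 -0.2774  0.0074  0.0188] res [-0.5 -1.6  0.1 -1.5  0.3 -0.3 -1.2 -1.3  0.4 -0.8  0.2 -0.7 -0.1 -1.
  0.5 -1.1 -1.9  1.  -1.7  0.5 -0.6 -2.  -1.3  0.  -0.6  1.1 -0.7  0.9
 -1.1  0.3 -1.4  0.6]
top [ 0.4669 -0.2773  0.0221]
[[ 0.4288 -0.3682  0.0294]
 [ 0.5094 -0.1866  0.0294]
 [ 0.5128 -0.3666  0.0294]
 [ 0.4254 -0.1882  0.0294]
 [ 0.4323 -0.3401  0.0674]]
```

jog_arm([
  [0.5, -1, 0, 0, 0, -0.6],
  [0.5, -1, 0, 0, 0, -0.6],
  [0.5, -1, 0, 0, 0, -0.6],
  [0.5, -1, 0, 0, 0, -0.6],
  [0.5, -1, 0, 0, 0, -0.6],
  [0.5, -1, 0, 0, 0, -0.6],
  [0.5, -1, 0, 0, 0, -0.6],
], claw=0, force=10)

```text
time_s: 0.8
tool_pos: [0.3017, 0.4989, 0.2221]
orientation: [1.956, 2.458, -0.001]
contact_force: [-1.2, 0.5, 0.0]
gripper_width: 0.039
finger_force: 0.0
```

jog_arm([
  [0.7, -1, 0, 0, 0, -0.6],
  [0.7, -1, 0, 0, 0, -0.6],
  [0.7, -1, 0, 0, 0, -0.6],
  [0.7, -1, 0, 0, 0, -0.6],
  [0.7, -1, 0, 0, 0, -0.6],
  [0.7, -1, 0, 0, 0, -0.6],
  [0.7, -1, 0, 0, 0, -0.6],
])

```text
time_s: 1.5
tool_pos: [0.3717, 0.3989, 0.2221]
orientation: [2.859, 1.302, -0.001]
contact_force: [-0.6, 0.7, -0.7]
gripper_width: 0.0006
finger_force: 0.0
```

jog_arm([
  [0.7, -1, 0, 0, 0, -0.534],
  [0.7, -1, 0, 0, 0, -0.534],
  [0.7, -1, 0, 0, 0, -0.534],
  [0.7, -1, 0, 0, 0, -0.534],
  [0.7, -1, 0, 0, 0, -0.534],
  [0.7, -1, 0, 0, 0, -0.534],
  [0.7, -1, 0, 0, 0, -0.534],
])

```text
time_s: 2.2
tool_pos: [0.4416, 0.299, 0.2222]
orientation: [3.141, 0.031, -0.001]
contact_force: [-0.8, 0.0, 0.1]
gripper_width: 0.0006
finger_force: 0.0
```

```bash
cat > st.py <<'E'
from rig import env
from scipy.spatial.transform import Rotation as R
o=env.get_obs(); M=R.from_rotvec(o["orientation"]).as_matrix()
print(round(o["time_s"],2),"p",(o["tool_pos"]*1000).round(2),"y",M[:,1].round(3),"z",M[:,2].round(3),"F",o["contact_force"].round(2),"M",o["moment"].round(3),"q",o["q"].round(2),"w",round(o["gripper_width"]*1000,1),round(o["finger_force"],1))
E
python3 st.py
```

```text
2.2 p [441.59 299.   222.18] y [ 0.02  -1.     0.001] z [-0.001 -0.001 -1.   ] F [-0.76  0.    0.09] M [-0.096  0.145 -0.003] q [-0.95  0.07  0.32  1.75 -0.02  1.32 -2.17] w 0.6 0.0
```

jog_arm([
  [0, -0.5, 0, 0, 0, 0],
  [0, -1, 0, 0, 0, 0],
  [0, -1, 0, 0, 0, 0],
])

```text
time_s: 2.5
tool_pos: [0.4428, 0.1919, 0.2226]
orientation: [3.139, 0.02, -0.0]
contact_force: [1.0, -0.0, -0.1]
gripper_width: 0.0003
finger_force: 0.0
```

jog_arm([
  [0, -0.5, 0, 0, 0, 0],
  [0, -1, 0, 0, 0, 0],
  [0, -1, 0, 0, 0, 0],
])

```text
time_s: 2.8
tool_pos: [0.4423, 0.0925, 0.2228]
orientation: [3.141, 0.019, 0.0]
contact_force: [0.5, 0.0, 0.5]
gripper_width: 0.0002
finger_force: 0.0
```

jog_arm([
  [0, -0.5, 0, 0, 0, 0],
  [0, -1, 0, 0, 0, 0],
  [0, -1, 0, 0, 0, 0],
])

```text
time_s: 3.1
tool_pos: [0.4419, -0.0071, 0.2229]
orientation: [3.141, 0.019, 0.001]
contact_force: [-0.0, 0.5, 0.7]
gripper_width: 0.0001
finger_force: 0.0
```

jog_arm([
  [0, -0.5, 0, 0, 0, 0],
  [0, -1, 0, 0, 0, 0],
  [0, -1, 0, 0, 0, 0],
])

```text
time_s: 3.4
tool_pos: [0.4415, -0.107, 0.2231]
orientation: [3.14, 0.018, 0.002]
contact_force: [-0.3, 1.6, -0.0]
gripper_width: 0.0005
finger_force: 0.0
```

jog_arm([
  [-0.1, -0.5, -0.3, 0, -0.1, 0],
  [-0.175, -0.87, -0.8, 0, -0.222, 0],
  [-0.175, -0.87, -1, 0, -0.222, 0],
  [-0.175, -0.87, -1, 0, -0.222, 0],
  [-0.175, -0.87, -1, 0, -0.222, 0],
])

```text
time_s: 3.9
tool_pos: [0.4176, -0.1874, 0.1158]
orientation: [3.096, 0.024, 0.529]
contact_force: [-1.0, 0.2, -1.1]
gripper_width: 0.0007
finger_force: 0.0
```

```bash
python3 st.py
```

```text
3.9 p [ 417.64 -187.43  115.78] y [ 0.015 -1.     0.003] z [ 0.332  0.002 -0.943] F [-1.04  0.17 -1.07] M [-0.026  0.649  0.044] q [-0.07 -0.29  0.5   2.3  -0.01  0.79 -1.12] w 0.7 0.0
```

jog_arm([
  [0, 0, -0.2, 0, 0.11, 0],
  [0, 0, -0.4, 0, 0.11, 0],
  [0, 0, -0.5, 0, 0.11, 0],
  [0, 0, -0.5, 0, 0.11, 0],
])

```text
time_s: 4.3
tool_pos: [0.4236, -0.1865, 0.0712]
orientation: [3.129, 0.034, 0.271]
contact_force: [-0.5, 0.7, 0.0]
gripper_width: 0.0005
finger_force: 0.0
```

```bash
python3 st.py
```

```text
4.3 p [ 423.61 -186.46   71.23] y [ 0.022 -1.     0.003] z [ 0.172  0.001 -0.985] F [-0.54  0.67  0.02] M [-0.013  0.397 -0.035] q [-0.11 -0.08  0.51  2.22 -0.04  0.83 -1.12] w 0.5 0.0
```

jog_arm([
  [0, 0, -0.2, 0, 0, 0],
  [0, 0, -0.3, 0, 0, 0],
  [0, 0, -0.32, 0, 0, 0],
  [0, 0, -0.325, 0, 0, 0],
  [0, 0, -0.33, 0, 0, 0],
])

```text
time_s: 4.8
tool_pos: [0.4249, -0.1879, 0.0404]
orientation: [3.127, 0.031, 0.278]
contact_force: [-0.4, -0.0, 0.1]
gripper_width: 0.0004
finger_force: 0.0
```

jog_arm([
  [0, 0, 0, 0, 0, 0],
  [0, 0, 0, 0, 0, 0],
  [0, 0, -0.005, 0, 0, 0],
  [0, 0, -0.01, 0, 0, 0],
  [0, 0, -0.015, 0, 0, 0],
  [0, 0, -0.015, 0, 0, 0],
])

```text
time_s: 5.4
tool_pos: [0.4242, -0.1877, 0.038]
orientation: [3.128, 0.031, 0.275]
contact_force: [-1.2, 0.1, -0.1]
gripper_width: 0.0004
finger_force: 0.0
```

jog_arm([
  [0, 0, -0.005, 0, 0, 0],
  [0, 0, -0.01, 0, 0, 0],
  [0, 0, -0.015, 0, 0, 0],
  [0, 0, -0.02, 0, 0, 0],
  [0, 0, -0.02, 0, 0, 0],
])

```text
time_s: 5.9
tool_pos: [0.4244, -0.1877, 0.0361]
orientation: [3.128, 0.031, 0.276]
contact_force: [-0.8, 1.0, 2.2]
gripper_width: 0.0003
finger_force: 1.0
```

jog_arm([
  [0, 0, -0.002, 0, 0, 0],
  [0, 0, -0.004, 0, 0, 0],
  [0, 0, -0.004, 0, 0, 0],
])

```text
time_s: 6.2
tool_pos: [0.4244, -0.1877, 0.0359]
orientation: [3.128, 0.031, 0.276]
contact_force: [-1.7, 0.2, 3.9]
gripper_width: 0.0005
finger_force: 2.1
```

```bash
python3 st.py
```

```text
6.2 p [ 424.4  -187.7    35.87] y [ 0.02  -1.     0.003] z [ 0.175  0.    -0.985] F [-1.71  0.22  3.94] M [0.142 0.604 0.038] q [-0.11 -0.01  0.52  2.25 -0.1   0.74 -1.07] w 0.5 2.1
```

jog_arm([
  [0, 0, -0.003, 0, 0, 0],
  [0, 0, -0.003, 0, 0, 0],
  [0, 0, -0.003, 0, 0, 0],
  [0, 0, -0.003, 0, 0, 0],
  [0, 0, -0.003, 0, 0, 0],
  [0, 0, -0.003, 0, 0, 0],
])

```text
time_s: 6.8
tool_pos: [0.4244, -0.1877, 0.0357]
orientation: [3.128, 0.031, 0.276]
contact_force: [-1.8, 0.6, 5.9]
gripper_width: 0.0002
finger_force: 3.0
```

```bash
python3 st.py
```

```text
6.8 p [ 424.44 -187.71   35.65] y [ 0.02  -1.     0.003] z [ 0.175  0.    -0.985] F [-1.77  0.61  5.85] M [0.214 0.696 0.06 ] q [-0.11 -0.01  0.52  2.25 -0.1   0.74 -1.07] w 0.2 3.0
```

jog_arm([
  [0, 0, 0.1, 0, 0, 0],
  [0.4, 0.01, 0.12, 0, 0, 0],
  [0.78, 0.01, 0.12, 0, 0, 0],
  [0.78, 0.01, 0.12, 0, 0, 0],
  [0.78, 0.01, 0.07, 0, 0, 0],
  [0.78, 0.01, 0.04, 0, 0, 0],
  [0.78, 0.01, 0.03, 0, 0, 0],
  [0.78, 0.01, 0.025, 0, 0, 0],
  [0.78, 0.01, 0.02, 0, 0, 0],
  [0.78, 0.01, 0.02, 0, 0, 0],
])

```text
time_s: 7.8
tool_pos: [0.5022, -0.1868, 0.0376]
orientation: [3.128, 0.031, 0.276]
contact_force: [-0.2, 1.0, -0.3]
gripper_width: 0.0002
finger_force: 0.0
```

```bash
python3 st.py
```

```text
7.8 p [ 502.21 -186.81   37.56] y [ 0.019 -1.     0.003] z [ 0.175  0.    -0.985] F [-0.16  1.01 -0.3 ] M [-0.078  0.373  0.016] q [-0.13  0.15  0.51  2.09 -0.2   0.76 -1.05] w 0.2 0.0
```

jog_arm([
  [0, 0, -0.005, 0, 0, 0],
  [0, 0, -0.01, 0, 0, 0],
  [0, 0, -0.013, 0, 0, 0],
  [0, 0, -0.016, 0, 0, 0],
  [0, 0, -0.016, 0, 0, 0],
])

```text
time_s: 8.3
tool_pos: [0.5025, -0.1868, 0.0359]
orientation: [3.127, 0.031, 0.276]
contact_force: [0.3, 0.3, -0.1]
gripper_width: 0.001
finger_force: 0.4
```

```bash
python3 st.py
```

```text
8.3 p [ 502.46 -186.76   35.85] y [ 0.02  -1.     0.004] z [ 0.175 -0.    -0.985] F [ 0.33  0.32 -0.06] M [-0.03   0.393 -0.004] q [-0.13  0.15  0.51  2.1  -0.2   0.76 -1.05] w 1.0 0.4
```

jog_arm([
  [0, 0, -0.003, 0, 0, 0],
  [0, 0, -0.006, 0, 0, 0],
  [0, 0, -0.009, 0, 0, 0],
  [0, 0, -0.012, 0, 0, 0],
  [0, 0, -0.012, 0, 0, 0],
])

```text
time_s: 8.8
tool_pos: [0.5026, -0.1866, 0.0348]
orientation: [3.127, 0.031, 0.277]
contact_force: [0.7, 0.6, 2.4]
gripper_width: 0.0001
finger_force: 1.0
```

```bash
python3 st.py
```

```text
8.8 p [ 502.63 -186.63   34.76] y [ 0.02  -1.     0.004] z [ 0.175  0.    -0.984] F [0.74 0.65 2.45] M [0.172 0.169 0.059] q [-0.13  0.16  0.5   2.1  -0.2   0.75 -1.04] w 0.1 1.0
```

jog_arm([
  [0, 0, -0.003, 0, 0, 0],
  [0, 0, -0.005, 0, 0, 0],
  [0, 0, -0.006, 0, 0, 0],
  [0, 0, -0.006, 0, 0, 0],
])

```text
time_s: 9.2
tool_pos: [0.5027, -0.1866, 0.0343]
orientation: [3.128, 0.032, 0.277]
contact_force: [1.1, 2.2, 3.6]
gripper_width: 0.0005
finger_force: 1.8
```

```bash
python3 st.py
```

```text
9.2 p [ 502.7  -186.57   34.25] y [ 0.02  -1.     0.003] z [ 0.176  0.    -0.984] F [1.13 2.19 3.65] M [0.324 0.119 0.055] q [-0.12  0.16  0.5   2.1  -0.2   0.75 -1.04] w 0.5 1.8
```

jog_arm([
  [0, 0, -0.003, 0, 0, 0],
  [0, 0, -0.004, 0, 0, 0],
  [0, 0, -0.004, 0, 0, 0],
  [0, 0, -0.004, 0, 0, 0],
  [0, 0, -0.004, 0, 0, 0],
  [0, 0, -0.004, 0, 0, 0],
  [0, 0, -0.004, 0, 0, 0],
])

```text
time_s: 9.9
tool_pos: [0.5028, -0.1866, 0.034]
orientation: [3.128, 0.032, 0.277]
contact_force: [-0.4, 2.6, 5.6]
gripper_width: 0.0004
finger_force: 2.9
```

```bash
python3 st.py
```

```text
9.9 p [ 502.76 -186.55   34.01] y [ 0.02  -1.     0.003] z [ 0.176  0.    -0.984] F [-0.36  2.63  5.58] M [0.438 0.149 0.064] q [-0.12  0.16  0.5   2.1  -0.2   0.75 -1.04] w 0.4 2.9
```

jog_arm([
  [0.05, 0, 0.3, 0, 0, 0],
  [0.08, -0.4, 0.55, 0, 0, 0],
  [0.08, -0.9, 0.55, 0, 0, 0],
  [0.08, -1, 0.55, 0, 0, 0],
])

```text
time_s: 10.3
tool_pos: [0.5088, -0.2941, 0.0896]
orientation: [3.122, 0.021, 0.276]
contact_force: [-1.4, -0.1, -0.6]
gripper_width: 0.0
finger_force: 0.0
```

jog_arm([
  [0, -0.4, 0, 0, 0, 0],
  [-0.04, -0.79, -0.2, 0, 0, 0],
  [-0.04, -0.79, -0.4, 0, 0, 0],
  [-0.04, -0.79, -0.5, 0, 0, 0],
  [-0.04, -0.79, -0.52, 0, 0, 0],
  [-0.04, -0.79, -0.52, 0, 0, 0],
  [-0.04, -0.79, -0.52, 0, 0, 0],
])

```text
time_s: 11.0
tool_pos: [0.5073, -0.365, 0.0374]
orientation: [3.127, 0.034, 0.278]
contact_force: [0.1, -0.4, 0.6]
gripper_width: 0.0004
finger_force: 0.0
```

```bash
python3 st.py
```

```text
11.0 p [ 507.29 -365.01   37.42] y [ 0.021 -1.     0.004] z [ 0.176  0.    -0.984] F [ 0.08 -0.4   0.56] M [-0.052  0.328  0.02 ] q [ 0.16  0.37  0.58  1.87 -0.41  0.86 -0.61] w 0.4 0.0
```

jog_arm([
  [0, 0, -0.005, 0, 0, 0],
  [0, 0, -0.008, 0, 0, 0],
  [0, 0, -0.01, 0, 0, 0],
  [0, 0, -0.012, 0, 0, 0],
  [0, 0, -0.012, 0, 0, 0],
])

```text
time_s: 11.5
tool_pos: [0.5063, -0.3657, 0.0354]
orientation: [3.127, 0.031, 0.276]
contact_force: [-0.5, -0.6, -0.7]
gripper_width: 0.0004
finger_force: 0.0
```

```bash
python3 st.py
```

```text
11.5 p [ 506.33 -365.72   35.44] y [ 0.02  -1.     0.004] z [ 0.175 -0.    -0.985] F [-0.47 -0.63 -0.69] M [-0.055  0.354  0.001] q [ 0.16  0.37  0.58  1.87 -0.41  0.86 -0.61] w 0.4 0.0
```

jog_arm([
  [0, 0, -0.003, 0, 0, 0],
  [0, 0, -0.006, 0, 0, 0],
  [0, 0, -0.008, 0, 0, 0],
  [0, 0, -0.01, 0, 0, 0],
  [0, 0, -0.01, 0, 0, 0],
])

```text
time_s: 12.0
tool_pos: [0.5063, -0.3657, 0.0343]
orientation: [3.128, 0.031, 0.276]
contact_force: [-0.8, 0.5, -0.2]
gripper_width: 0.0005
finger_force: 0.0
```

```bash
python3 st.py
```

```text
12.0 p [ 506.29 -365.74   34.32] y [ 0.02  -1.     0.004] z [ 0.175 -0.    -0.985] F [-0.85  0.49 -0.16] M [-0.038  0.354 -0.047] q [ 0.16  0.37  0.57  1.87 -0.42  0.86 -0.61] w 0.5 0.0
```

jog_arm([
  [0, 0, -0.003, 0, 0, 0],
  [0, 0, -0.006, 0, 0, 0],
  [0, 0, -0.008, 0, 0, 0],
  [0, 0, -0.01, 0, 0, 0],
  [0, 0, -0.01, 0, 0, 0],
])

```text
time_s: 12.5
tool_pos: [0.5063, -0.3658, 0.0334]
orientation: [3.127, 0.031, 0.276]
contact_force: [0.2, 0.1, 0.1]
gripper_width: 0.0006
finger_force: 0.1
```

```bash
python3 st.py
```

```text
12.5 p [ 506.32 -365.76   33.38] y [ 0.02  -1.     0.004] z [ 0.175 -0.    -0.985] F [0.24 0.06 0.07] M [-0.031  0.343  0.013] q [ 0.16  0.37  0.57  1.87 -0.42  0.86 -0.6 ] w 0.6 0.1
```

Finger force 0.1 is the first sign of touch.

jog_arm([
  [0, 0, -0.003, 0, 0, 0],
  [0, 0, -0.006, 0, 0, 0],
  [0, 0, -0.008, 0, 0, 0],
  [0, 0, -0.008, 0, 0, 0],
])

```text
time_s: 12.9
tool_pos: [0.5064, -0.3658, 0.0329]
orientation: [3.127, 0.031, 0.276]
contact_force: [-1.6, 1.7, 3.1]
gripper_width: 0.0006
finger_force: 1.6
```

```bash
python3 st.py
```

```text
12.9 p [ 506.45 -365.8    32.9 ] y [ 0.02  -1.     0.004] z [ 0.175 -0.    -0.985] F [-1.58  1.74  3.14] M [0.075 0.443 0.06 ] q [ 0.16  0.38  0.57  1.87 -0.42  0.86 -0.6 ] w 0.6 1.6
```

jog_arm([
  [0, 0, -0.002, 0, 0, 0],
  [0, 0, -0.004, 0, 0, 0],
  [0, 0, -0.004, 0, 0, 0],
  [0, 0, -0.004, 0, 0, 0],
  [0, 0, -0.004, 0, 0, 0],
  [0, 0, -0.004, 0, 0, 0],
  [0, 0, -0.004, 0, 0, 0],
])

```text
time_s: 13.6
tool_pos: [0.5065, -0.3658, 0.0327]
orientation: [3.127, 0.031, 0.277]
contact_force: [-0.7, 0.8, 5.4]
gripper_width: 0.0005
finger_force: 2.8
```

```bash
python3 st.py
```

```text
13.6 p [ 506.49 -365.83   32.69] y [ 0.02  -1.     0.004] z [ 0.175 -0.    -0.984] F [-0.74  0.81  5.43] M [0.225 0.599 0.002] q [ 0.16  0.38  0.57  1.87 -0.42  0.86 -0.6 ] w 0.5 2.8
```

jog_arm([
  [0, -0.08, 0.1, 0, 0, 0],
  [-0.4, -0.08, 0.15, 0, 0, 0],
  [-0.78, -0.08, 0.15, 0, 0, 0],
  [-0.78, -0.08, 0.1, 0, 0, 0],
  [-0.78, -0.08, 0.06, 0, 0, 0],
  [-0.78, -0.08, 0.04, 0, 0, 0],
  [-0.78, -0.08, 0.03, 0, 0, 0],
  [-0.78, -0.08, 0.03, 0, 0, 0],
  [-0.78, -0.08, 0.03, 0, 0, 0],
])

```text
time_s: 14.5
tool_pos: [0.4288, -0.3737, 0.0351]
orientation: [3.127, 0.033, 0.275]
contact_force: [0.3, 0.3, 0.4]
gripper_width: 0.0005
finger_force: 0.0
```

```bash
python3 st.py
```

```text
14.5 p [ 428.84 -373.67   35.11] y [ 0.021 -1.     0.004] z [ 0.175 -0.    -0.985] F [0.34 0.28 0.43] M [-0.067  0.36   0.056] q [ 0.2   0.27  0.61  1.99 -0.38  0.84 -0.52] w 0.5 0.0
```

jog_arm([
  [0, 0, -0.003, 0, 0, 0],
  [0, 0, -0.006, 0, 0, 0],
  [0, 0, -0.009, 0, 0, 0],
  [0, 0, -0.012, 0, 0, 0],
  [0, 0, -0.012, 0, 0, 0],
])

```text
time_s: 15.0
tool_pos: [0.4283, -0.3737, 0.034]
orientation: [3.127, 0.031, 0.276]
contact_force: [-0.4, -0.1, 0.6]
gripper_width: 0.0008
finger_force: 0.0
```

```bash
python3 st.py
```

```text
15.0 p [ 428.34 -373.72   34.  ] y [ 0.02  -1.     0.004] z [ 0.175 -0.    -0.985] F [-0.45 -0.07  0.64] M [-0.086  0.291  0.041] q [ 0.2   0.27  0.61  1.99 -0.38  0.83 -0.52] w 0.8 0.0
```

jog_arm([
  [0, 0, -0.003, 0, 0, 0],
  [0, 0, -0.006, 0, 0, 0],
  [0, 0, -0.009, 0, 0, 0],
  [0, 0, -0.012, 0, 0, 0],
  [0, 0, -0.014, 0, 0, 0],
  [0, 0, -0.014, 0, 0, 0],
])

```text
time_s: 15.6
tool_pos: [0.4283, -0.3739, 0.0328]
orientation: [3.127, 0.031, 0.276]
contact_force: [-1.3, 0.4, 4.4]
gripper_width: 0.0003
finger_force: 1.9
```

```bash
python3 st.py
```

```text
15.6 p [ 428.34 -373.87   32.82] y [ 0.02  -1.     0.004] z [ 0.175 -0.    -0.985] F [-1.33  0.35  4.45] M [0.138 0.577 0.089] q [ 0.2   0.27  0.61  1.99 -0.38  0.83 -0.52] w 0.3 1.9
```

jog_arm([
  [0, 0, -0.002, 0, 0, 0],
  [0, 0, -0.002, 0, 0, 0],
  [0, 0, -0.002, 0, 0, 0],
  [0, 0, -0.002, 0, 0, 0],
  [0, 0, -0.002, 0, 0, 0],
  [0, 0, -0.002, 0, 0, 0],
])

```text
time_s: 16.2
tool_pos: [0.4283, -0.3739, 0.0326]
orientation: [3.127, 0.031, 0.276]
contact_force: [-1.7, 1.0, 5.3]
gripper_width: 0.0003
finger_force: 2.6
```

```bash
python3 st.py
```

```text
16.2 p [ 428.31 -373.87   32.61] y [ 0.02  -1.     0.004] z [ 0.175 -0.    -0.985] F [-1.69  0.96  5.29] M [0.187 0.655 0.04 ] q [ 0.2   0.27  0.61  2.   -0.38  0.83 -0.52] w 0.3 2.6
```

```bash
python3 - <<'E'
import model as m,numpy as np
m.P=np.array([[-51,-96],[27.5,89.7],[27.7,-89.6],[-51,90.2]])
for e in(-2.8,-2.6,-2.4,-2.2,-2,-1.8):print(e,round(m.D(e,5.4),2))
E
```

```text
-2.8 -2.35
-2.6 -2.14
-2.4 -1.92
-2.2 -1.7
-2 -1.48
-1.8 -1.27
```

jog_arm([
  [0, -0.02, 0.1, 0, 0, 0],
  [0, -0.02, 0.5, 0, 0, 0],
  [0, -0.02, 1, 0, 0, 0],
  [0, -0.02, 1, 0, 0, 0],
])

```text
time_s: 16.6
tool_pos: [0.4319, -0.3796, 0.1399]
orientation: [3.118, 0.031, 0.292]
contact_force: [1.1, -0.9, 0.8]
gripper_width: 0.0006
finger_force: 0.0
```

jog_arm([
  [0, 0.2, 0, 0, 0.09, 0],
  [0.02, 0.36, 0, 0, 0.112, 0],
  [0.02, 0.36, 0, 0, 0.112, 0],
], claw=46, force=3)

```text
time_s: 16.9
tool_pos: [0.4331, -0.3367, 0.1321]
orientation: [-3.141, -0.042, 0.0]
contact_force: [-0.3, 0.8, -0.3]
gripper_width: 0.0169
finger_force: 0.0
```

jog_arm([
  [0, 0, 0, 0, 0, 0.667],
  [0, 0, 0, 0, 0, 0.667],
  [0, 0, 0, 0, 0, 0.667],
  [0, 0, 0, 0, 0, 0.667],
  [0, 0, 0, 0, 0, 0.667],
  [0, 0, 0, 0, 0, 0.667],
  [0, 0, 0, 0, 0, 0.667],
  [0, 0, 0, 0, 0, 0.667],
  [0, 0, 0, 0, 0, 0.667],
])

```text
time_s: 17.8
tool_pos: [0.4296, -0.3406, 0.1323]
orientation: [2.708, 1.592, 0.0]
contact_force: [0.6, 0.2, 0.8]
gripper_width: 0.0459
finger_force: 0.0
```

```bash
python3 st.py; python3 - <<'E'
from rig import eyes
import cv2
a=eyes.get_image("top")["frame"][205:305,365:445]; b=eyes.get_image("side")["frame"][180:330,260:370]
im=cv2.hconcat([cv2.resize(a,(400,500),interpolation=3),cv2.resize(b,(366,500),interpolation=3)])
cv2.imwrite("pics/g1.png",im[:,:,::-1])
E
```

```text
17.8 p [ 429.64 -340.59  132.33] y [ 0.874 -0.486  0.001] z [ 0. -0. -1.] F [0.58 0.19 0.81] M [-0.098  0.154  0.029] q [ 0.15  0.18  0.52  1.84 -0.1   1.15  0.2 ] w 45.9 0.0
```

View pics/g1.png

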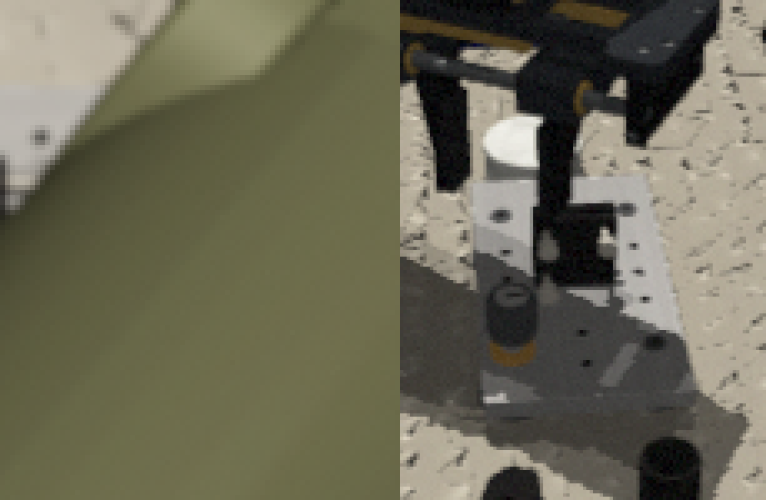

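jog_arm([
  [0.013, 0.006, -0.3, 0, 0, 0],
  [0.013, 0.006, -0.55, 0, 0, 0],
  [0.013, 0.006, -0.7, 0, 0, 0],
  [0.013, 0.006, -0.8, 0, 0, 0],
  [0.013, 0.006, -0.9, 0, 0, 0],
  [0.013, 0.006, -0.9, 0, 0, 0],
])

```text
time_s: 18.5
tool_pos: [0.4312, -0.3389, 0.0415]
orientation: [-2.704, -1.598, 0.001]
contact_force: [0.3, -0.3, 0.4]
gripper_width: 0.0459
finger_force: 0.0
```

```bash
python3 st.py; python3 - <<'E'
from rig import eyes
import cv2
b=eyes.get_image("side")["frame"][220:320,260:360]
cv2.imwrite("pics/g2.png",cv2.resize(b,(500,500),interpolation=3)[:,:,::-1])
E
```

```text
18.5 p [ 431.18 -338.87   41.54] y [ 0.876 -0.482 -0.001] z [-0.001  0.001 -1.   ] F [ 0.33 -0.27  0.39] M [-0.045  0.114 -0.013] q [ 0.18  0.29  0.5   1.92 -0.17  0.97  0.25] w 45.9 0.0
```

View pics/g2.png

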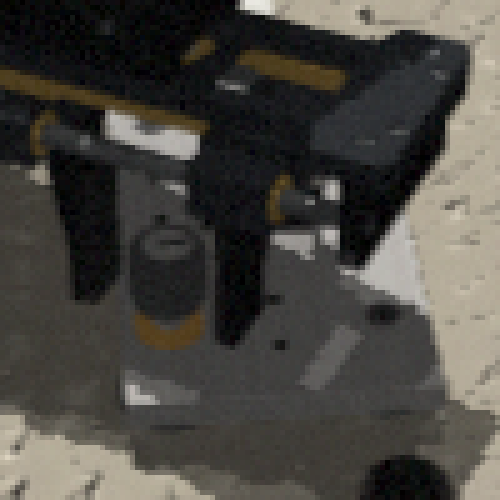

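The side view shows the knob (column 168) midway between the fingers, with a gap of about 10 px on each side. I'll close softly.

jog_arm([
  [0, 0, 0, 0, 0, 0],
  [0, 0, 0, 0, 0, 0],
  [0, 0, 0, 0, 0, 0],
  [0, 0, 0, 0, 0, 0],
  [0, 0, 0, 0, 0, 0],
], claw=22, force=3)

```text
time_s: 19.05
tool_pos: [0.4319, -0.3393, 0.0428]
orientation: [2.704, 1.598, 0.001]
contact_force: [-0.1, -0.5, 2.1]
gripper_width: 0.0258
finger_force: 3.0
```

```bash
python3 st.py
```

```text
19.05 p [ 431.87 -339.33   42.79] y [ 0.876 -0.482  0.001] z [ 0.001 -0.    -1.   ] F [-0.09 -0.45  2.07] M [-0.131  0.132 -0.05 ] q [ 0.18  0.29  0.5   1.92 -0.17  0.97  0.25] w 25.8 3.0
```

jog_arm([
  [0, 0, 0, 0, 0, 0],
  [0, 0, 0, 0, 0, 0],
  [0, 0, 0, 0, 0, 0.5],
  [0, 0, 0, 0, 0, 1],
  [0, 0, 0, 0, 0, 1],
  [0, 0, 0, 0, 0, 1],
  [0, 0, 0, 0, 0, 1],
  [0, 0, 0, 0, 0, 1],
  [0, 0, 0, 0, 0, 1],
  [0, 0, 0, 0, 0, 1],
], claw=36)

```text
time_s: 20.05
tool_pos: [0.4315, -0.3391, 0.0422]
orientation: [-1.321, -2.85, -0.0]
contact_force: [0.9, -0.2, 1.1]
gripper_width: 0.0359
finger_force: 0.0
```

jog_arm([
  [0, 0, 0, 0, 0, 0.24],
  [0, 0, 0, 0, 0, 0.24],
  [0, 0, 0, 0, 0, 0.24],
  [0, 0, 0, 0, 0, 0.24],
  [0, 0, 0, 0, 0, 0.24],
])

```text
time_s: 20.55
tool_pos: [0.4315, -0.3391, 0.0423]
orientation: [-0.776, -3.044, -0.0]
contact_force: [0.2, 0.3, 0.3]
gripper_width: 0.0364
finger_force: 0.0
```

```bash
python3 st.py
```

```text
20.55 p [ 431.53 -339.14   42.29] y [0.479 0.878 0.   ] z [-0.  0. -1.] F [0.2  0.3  0.34] M [-0.008 -0.006  0.021] q [ 0.38  0.27  0.27  1.91 -0.09  0.97  1.76] w 36.4 0.0
```

jog_arm([
  [0, 0, 0, 0, 0, 0],
  [0, 0, 0, 0, 0, 0],
  [0, 0, 0, 0, 0, 0],
  [0, 0, 0, 0, 0, 0],
], claw=22, force=3)

```text
time_s: 20.95
tool_pos: [0.4315, -0.3394, 0.0425]
orientation: [0.773, 3.045, -0.001]
contact_force: [-1.0, -1.7, -0.5]
gripper_width: 0.0258
finger_force: 3.0
```

```bash
python3 st.py
```

```text
20.95 p [ 431.51 -339.45   42.47] y [ 0.477  0.879 -0.   ] z [ 0. -0. -1.] F [-0.99 -1.66 -0.52] M [-0.143  0.116  0.015] q [ 0.38  0.27  0.27  1.91 -0.09  0.97  1.76] w 25.8 3.0
```

jog_arm([
  [-0.002, -0.004, 0, 0, 0, 0],
  [-0.002, -0.004, 0, 0, 0, 0],
  [-0.002, -0.004, 0, 0, 0, -0.08],
  [-0.002, -0.004, 0, 0, 0, -0.17],
  [-0.002, -0.004, 0, 0, 0, -0.26],
  [-0.002, -0.004, 0, 0, 0, -0.35],
  [-0.002, -0.004, 0, 0, 0, -0.4],
  [-0.002, -0.004, 0, 0, 0, -0.4],
  [-0.002, -0.004, 0, 0, 0, -0.4],
], claw=20, force=10)

```text
time_s: 21.85
tool_pos: [0.4315, -0.3393, 0.0423]
orientation: [-1.673, -2.659, -0.0]
contact_force: [-0.3, -0.5, -0.4]
gripper_width: 0.0258
finger_force: 10.0
```

```bash
python3 st.py
```

```text
21.85 p [ 431.51 -339.31   42.28] y [0.901 0.433 0.   ] z [-0.  0. -1.] F [-0.28 -0.52 -0.35] M [-0.07   0.077 -0.032] q [ 0.31  0.28  0.36  1.91 -0.12  0.97  1.16] w 25.8 10.0
```

jog_arm([
  [0, 0, 0, 0, 0, -0.08],
  [0, 0, 0, 0, 0, -0.17],
  [0, 0, 0, 0, 0, -0.26],
  [0, 0, 0, 0, 0, -0.35],
  [0, 0, 0, 0, 0, -0.44],
  [0, 0, 0, 0, 0, -0.53],
  [0, 0, 0, 0, 0, -0.6],
  [0, 0, 0, 0, 0, -0.6],
])

```text
time_s: 22.65
tool_pos: [0.4319, -0.339, 0.0423]
orientation: [-2.698, -1.609, -0.001]
contact_force: [1.9, 0.6, -1.9]
gripper_width: 0.0255
finger_force: 10.0
```

```bash
python3 st.py
```

```text
22.65 p [ 431.89 -339.01   42.27] y [ 0.88  -0.475  0.   ] z [ 0.  0. -1.] F [ 1.92  0.56 -1.92] M [ 0.07  -0.093 -0.03 ] q [ 0.18  0.29  0.5   1.92 -0.17  0.97  0.26] w 25.5 10.0
```

jog_arm([
  [0.002, 0, 0, 0, 0, -0.08],
  [0.002, 0, 0, 0, 0, -0.17],
  [0.002, 0, 0, 0, 0, -0.26],
  [0.002, 0, 0, 0, 0, -0.35],
  [0.002, 0, 0, 0, 0, -0.43],
  [0.002, 0, 0, 0, 0, -0.467],
  [0.002, 0, 0, 0, 0, -0.467],
  [0.002, 0, 0, 0, 0, -0.467],
])

```text
time_s: 23.45
tool_pos: [0.4324, -0.3391, 0.0424]
orientation: [-3.095, -0.538, -0.002]
contact_force: [3.8, 0.5, -2.6]
gripper_width: 0.0257
finger_force: 10.0
```

```bash
python3 st.py
```

```text
23.45 p [ 432.36 -339.09   42.35] y [ 0.338 -0.941  0.   ] z [ 0.001  0.    -1.   ] F [ 3.76  0.54 -2.6 ] M [ 0.157 -0.449 -0.004] q [ 0.08  0.31  0.61  1.92 -0.21  0.98 -0.43] w 25.7 10.0
```

jog_arm([
  [0.004, 0.001, -0.003, 0, 0, 0],
  [0.004, 0.001, -0.003, 0, 0, 0],
  [0.004, 0.001, -0.003, 0, 0, 0],
])

```text
time_s: 23.75
tool_pos: [0.4323, -0.3392, 0.0422]
orientation: [-3.096, -0.534, -0.001]
contact_force: [3.0, 2.0, -0.7]
gripper_width: 0.0255
finger_force: 10.0
```

jog_arm([
  [0, 0, 0, 0, 0, 0],
  [0, 0, 0, 0, 0, 0],
  [0, 0, 0.3, 0, 0, 0],
  [0, 0, 0.6, 0, 0, 0],
  [0, 0, 0.8, 0, 0, 0],
  [0, 0, 0.8, 0, 0, 0],
], claw=40)

```text
time_s: 24.35
tool_pos: [0.4331, -0.3415, 0.1251]
orientation: [3.093, 0.53, 0.006]
contact_force: [-0.2, 0.3, -1.1]
gripper_width: 0.0396
finger_force: 0.0
```

```bash
python3 st.py
```

```text
24.35 p [ 433.06 -341.46  125.08] y [ 0.333 -0.943  0.004] z [ 0.004 -0.003 -1.   ] F [-0.17  0.32 -1.08] M [-0.1    0.148 -0.019] q [ 0.04  0.2   0.64  1.85 -0.13  1.13 -0.5 ] w 39.6 0.0
```

jog_arm([
  [0, -0.1, 0, 0, 0, -0.09],
  [-0.04, -0.34, 0, 0, 0, -0.18],
  [-0.04, -0.34, 0, 0, 0, -0.205],
  [-0.04, -0.34, 0, 0, 0, -0.205],
], claw=0)

```text
time_s: 24.75
tool_pos: [0.4266, -0.374, 0.1209]
orientation: [-3.141, -0.026, 0.004]
contact_force: [0.3, 0.2, -0.1]
gripper_width: 0.0156
finger_force: 0.0
```

jog_arm([
  [0, 0, -0.3, 0, -0.09, 0],
  [0, 0, -0.6, 0, -0.112, 0],
  [0, 0, -0.8, 0, -0.112, 0],
  [0, 0, -0.83, 0, -0.112, 0],
  [0, 0, -0.83, 0, -0.112, 0],
  [0, 0, -0.83, 0, -0.112, 0],
])

```text
time_s: 25.35
tool_pos: [0.4291, -0.3738, 0.0401]
orientation: [3.126, 0.031, 0.278]
contact_force: [0.8, -0.4, 0.2]
gripper_width: 0.0006
finger_force: 0.0
```

```bash
python3 st.py
```

```text
25.35 p [ 429.13 -373.79   40.09] y [ 0.019 -1.     0.004] z [ 0.176 -0.001 -0.984] F [ 0.76 -0.35  0.21] M [-0.071  0.326  0.009] q [ 0.16  0.27  0.66  1.99 -0.39  0.85 -0.51] w 0.6 0.0
```

jog_arm([
  [0, 0, -0.02, 0, 0, 0],
  [0, 0, -0.03, 0, 0, 0],
  [0, 0, -0.034, 0, 0, 0],
  [0, 0, -0.038, 0, 0, 0],
  [0, 0, -0.042, 0, 0, 0],
  [0, 0, -0.042, 0, 0, 0],
])

```text
time_s: 25.95
tool_pos: [0.4286, -0.3737, 0.0355]
orientation: [3.127, 0.029, 0.277]
contact_force: [-0.1, 0.8, 4.9]
gripper_width: 0.0002
finger_force: 2.3
```

```bash
python3 st.py
```

```text
25.95 p [ 428.59 -373.66   35.5 ] y [ 0.018 -1.     0.004] z [ 0.176 -0.    -0.984] F [-0.05  0.83  4.94] M [0.142 0.232 0.029] q [ 0.16  0.27  0.66  1.99 -0.4   0.84 -0.51] w 0.2 2.3
```

jog_arm([
  [0, 0, -0.001, 0, 0, 0],
  [0, 0, -0.001, 0, 0, 0],
  [0, 0, -0.001, 0, 0, 0],
  [0, 0, -0.001, 0, 0, 0],
  [0, 0, -0.001, 0, 0, 0],
  [0, 0, -0.001, 0, 0, 0],
])

```text
time_s: 26.55
tool_pos: [0.4285, -0.3737, 0.0354]
orientation: [3.127, 0.029, 0.277]
contact_force: [-0.8, 1.2, 5.7]
gripper_width: 0.0003
finger_force: 2.7
```

```bash
python3 st.py
```

```text
26.55 p [ 428.54 -373.66   35.35] y [ 0.018 -1.     0.004] z [ 0.176 -0.    -0.984] F [-0.77  1.15  5.66] M [0.174 0.232 0.072] q [ 0.16  0.27  0.66  2.   -0.4   0.84 -0.51] w 0.3 2.7
```

jog_arm([
  [0, 0, 0.12, 0, 0, 0],
  [0.4, 0.04, 0.12, 0, 0, 0],
  [0.78, 0.08, 0.1, 0, 0, 0],
  [0.78, 0.08, 0.05, 0, 0, 0],
  [0.78, 0.08, 0.02, 0, 0, 0],
  [0.78, 0.08, 0.01, 0, 0, 0],
  [0.78, 0.08, 0.005, 0, 0, 0],
  [0.78, 0.08, 0, 0, 0, 0],
  [0.78, 0.08, -0.005, 0, 0, 0],
  [0.78, 0.08, -0.005, 0, 0, 0],
])

```text
time_s: 27.55
tool_pos: [0.5058, -0.3656, 0.0345]
orientation: [3.128, 0.028, 0.276]
contact_force: [-1.2, -0.0, 0.2]
gripper_width: 0.0006
finger_force: 0.0
```

```bash
python3 st.py
```

```text
27.55 p [ 505.81 -365.64   34.47] y [ 0.018 -1.     0.003] z [ 0.175 -0.    -0.985] F [-1.17 -0.04  0.17] M [-0.065  0.355 -0.037] q [ 0.12  0.38  0.62  1.87 -0.44  0.86 -0.59] w 0.6 0.0
```

jog_arm([
  [0, 0, -0.003, 0, 0, 0],
  [0, 0, -0.006, 0, 0, 0],
  [0, 0, -0.009, 0, 0, 0],
  [0, 0, -0.011, 0, 0, 0],
  [0, 0, -0.011, 0, 0, 0],
])

```text
time_s: 28.05
tool_pos: [0.5061, -0.3657, 0.0336]
orientation: [3.127, 0.029, 0.276]
contact_force: [-1.9, -0.1, 5.1]
gripper_width: 0.0005
finger_force: 2.5
```

```bash
python3 st.py
```

```text
28.05 p [ 506.09 -365.65   33.61] y [ 0.018 -1.     0.003] z [ 0.175 -0.    -0.985] F [-1.87 -0.08  5.06] M [0.109 0.677 0.02 ] q [ 0.12  0.38  0.62  1.87 -0.44  0.86 -0.59] w 0.5 2.5
```

jog_arm([
  [0, 0, -0.001, 0, 0, 0],
  [0, 0, -0.001, 0, 0, 0],
  [0, 0, -0.001, 0, 0, 0],
  [0, 0, -0.001, 0, 0, 0],
  [0, 0, -0.001, 0, 0, 0],
  [0, 0, -0.001, 0, 0, 0],
])

```text
time_s: 28.65
tool_pos: [0.5061, -0.3657, 0.0335]
orientation: [3.127, 0.029, 0.276]
contact_force: [-2.5, 0.8, 6.6]
gripper_width: 0.0006
finger_force: 2.8
```

```bash
python3 st.py
```

```text
28.65 p [ 506.1  -365.66   33.54] y [ 0.018 -1.     0.003] z [ 0.175 -0.    -0.985] F [-2.51  0.8   6.6 ] M [0.113 0.668 0.058] q [ 0.12  0.38  0.62  1.87 -0.44  0.86 -0.59] w 0.6 2.8
```

jog_arm([
  [0.05, 0, 0.3, 0, 0, 0],
  [0.08, 0.4, 0.55, 0, 0, 0],
  [0.08, 0.9, 0.55, 0, 0, 0],
  [0.08, 1, 0.55, 0, 0, 0],
])

```text
time_s: 29.05
tool_pos: [0.5153, -0.2586, 0.0879]
orientation: [-3.126, -0.04, -0.276]
contact_force: [-0.5, 0.5, -0.2]
gripper_width: 0.0004
finger_force: 0.0
```

jog_arm([
  [0, 0.4, 0, 0, 0, 0],
  [-0.12, 0.79, -0.2, 0, 0, 0],
  [-0.12, 0.79, -0.4, 0, 0, 0],
  [-0.12, 0.79, -0.5, 0, 0, 0],
  [-0.12, 0.79, -0.51, 0, 0, 0],
  [-0.12, 0.79, -0.51, 0, 0, 0],
  [-0.12, 0.79, -0.51, 0, 0, 0],
])

```text
time_s: 29.75
tool_pos: [0.5028, -0.1879, 0.0379]
orientation: [3.126, 0.026, 0.278]
contact_force: [-0.6, -0.9, 0.4]
gripper_width: 0.0005
finger_force: 0.0
```

```bash
python3 st.py
```

```text
29.75 p [ 502.78 -187.89   37.93] y [ 0.016 -1.     0.004] z [ 0.176 -0.001 -0.984] F [-0.56 -0.89  0.43] M [-0.025  0.367  0.006] q [-0.21  0.16  0.6   2.1  -0.22  0.76 -1.03] w 0.5 0.0
```

jog_arm([
  [0, 0, -0.01, 0, 0, 0],
  [0, 0, -0.018, 0, 0, 0],
  [0, 0, -0.022, 0, 0, 0],
  [0, 0, -0.026, 0, 0, 0],
  [0, 0, -0.03, 0, 0, 0],
  [0, 0, -0.03, 0, 0, 0],
])

```text
time_s: 30.35
tool_pos: [0.5022, -0.1866, 0.0343]
orientation: [3.127, 0.029, 0.276]
contact_force: [-0.1, -0.1, 1.5]
gripper_width: 0.0
finger_force: 0.7
```

```bash
python3 st.py
```

```text
30.35 p [ 502.21 -186.57   34.3 ] y [ 0.018 -1.     0.003] z [ 0.175 -0.    -0.985] F [-0.07 -0.15  1.55] M [-0.107  0.444 -0.01 ] q [-0.21  0.16  0.59  2.1  -0.23  0.75 -1.03] w 0.0 0.7
```

jog_arm([
  [0, 0, -0.003, 0, 0, 0],
  [0, 0, -0.006, 0, 0, 0],
  [0, 0, -0.0075, 0, 0, 0],
  [0, 0, -0.0075, 0, 0, 0],
  [0, 0, -0.0075, 0, 0, 0],
  [0, 0, -0.0075, 0, 0, 0],
  [0, 0, -0.0075, 0, 0, 0],
  [0, 0, -0.0075, 0, 0, 0],
  [0, 0, -0.0075, 0, 0, 0],
])

```text
time_s: 31.25
tool_pos: [0.5023, -0.1865, 0.0338]
orientation: [3.128, 0.029, 0.277]
contact_force: [-2.7, 0.2, 5.1]
gripper_width: 0.0003
finger_force: 2.8
```

```bash
python3 st.py
```

```text
31.25 p [ 502.27 -186.51   33.82] y [ 0.018 -1.     0.003] z [ 0.175  0.    -0.984] F [-2.75  0.21  5.06] M [ 0.052  0.667 -0.034] q [-0.21  0.16  0.59  2.1  -0.23  0.75 -1.02] w 0.3 2.8
```

jog_arm([
  [0, 0, 0.12, 0, 0, 0],
  [-0.4, 0, 0.12, 0, 0, 0],
  [-0.78, -0.01, 0.1, 0, 0, 0],
  [-0.78, -0.01, 0.07, 0, 0, 0],
  [-0.78, -0.01, 0.05, 0, 0, 0],
  [-0.78, -0.01, 0.04, 0, 0, 0],
  [-0.78, -0.01, 0.035, 0, 0, 0],
  [-0.78, -0.01, 0.03, 0, 0, 0],
  [-0.78, -0.01, 0.025, 0, 0, 0],
  [-0.78, -0.01, 0.025, 0, 0, 0],
])

```text
time_s: 32.25
tool_pos: [0.4249, -0.1876, 0.0362]
orientation: [3.127, 0.029, 0.277]
contact_force: [0.7, 1.0, 2.4]
gripper_width: 0.0004
finger_force: 1.3
```

```bash
python3 st.py
```

```text
32.25 p [ 424.85 -187.63   36.22] y [ 0.018 -1.     0.004] z [ 0.176 -0.001 -0.984] F [0.67 0.95 2.38] M [0.027 0.174 0.027] q [-0.21 -0.02  0.63  2.25 -0.09  0.74 -1.07] w 0.4 1.3
```

jog_arm([
  [0, 0, -0.003, 0, 0, 0],
  [0, 0, -0.005, 0, 0, 0],
  [0, 0, -0.005, 0, 0, 0],
  [0, 0, -0.005, 0, 0, 0],
  [0, 0, -0.005, 0, 0, 0],
  [0, 0, -0.005, 0, 0, 0],
  [0, 0, -0.005, 0, 0, 0],
  [0, 0, -0.005, 0, 0, 0],
])

```text
time_s: 33.05
tool_pos: [0.4248, -0.1876, 0.0359]
orientation: [3.127, 0.029, 0.278]
contact_force: [1.0, 0.6, 5.4]
gripper_width: 0.0007
finger_force: 2.6
```

```bash
python3 st.py
```

```text
33.05 p [ 424.8  -187.64   35.9 ] y [ 0.018 -1.     0.004] z [ 0.177 -0.    -0.984] F [0.97 0.56 5.41] M [0.088 0.084 0.03 ] q [-0.21 -0.02  0.63  2.25 -0.09  0.74 -1.07] w 0.7 2.6
```

jog_arm([
  [0, 0, 0.2, 0, 0, 0],
  [0, 0.2, 0.5, 0, 0, 0],
  [0, 0.7, 0.8, 0, 0.11, 0],
  [0, 1, 1, 0, 0.112, 0],
  [0, 1, 1, 0, 0.112, 0],
])

```text
time_s: 33.55
tool_pos: [0.4268, -0.0826, 0.1378]
orientation: [-3.141, -0.042, -0.006]
contact_force: [0.3, -0.4, 0.6]
gripper_width: 0.0001
finger_force: 0.0
```

jog_arm([
  [0, 0.5, 0.2, 0, 0, 0],
  [0, 1, 0.2, 0, 0, 0],
  [0, 1, 0.2, 0, 0, 0],
])

```text
time_s: 33.85
tool_pos: [0.4232, 0.0178, 0.1548]
orientation: [-3.14, -0.042, 0.001]
contact_force: [-0.5, -0.2, 0.3]
gripper_width: 0.0004
finger_force: 0.0
```

```bash
python3 - <<'E'
import model as m,numpy as np
from scipy.optimize import least_squares
m.P=np.array([[-51,-96],[27.5,89.7],[27.7,-89.6],[-51,90.2]])
d0=[32.60,34.03,32.69,35.70];d1=[35.37,33.82,33.56,35.89]
def H(e,k): return np.array([(lambda q:q@np.r_[1,p/60])(m.solve(e,5.5,p,k=k)[0]) for p in m.P])
T=np.c_[np.ones(4),m.P/60]
for k in(20,16):
  r=least_squares(lambda v:np.r_[H(v[0],k)+T@v[2:]-d0,H(v[1],k)+T@v[2:]-d1],[-2.2,-.3,33,0,0],diff_step=1e-3)
  print(k,r.x.round(3),r.fun.round(2),m.solve(r.x[1])[1])
for e in(-1.2,-1,-.8,-.6,-.4,-.2,0):print(e,round(H(e,20)@[1,1,-1,-1],2))
from rig import eyes
import cv2
a=eyes.get_image("top")["frame"][205:305,235:475]
cv2.imwrite("pics/t2.png",cv2.resize(a,(792,330),interpolation=3)[:,:,::-1])
E
python3 st.py
```

```text
20 [-2.245 -0.223 34.954 -1.664  0.082] [-0.   -0.02  0.02 -0.04  0.06  0.08 -0.07 -0.02] [3.53550203 3.53550199 5.76449801 5.76449799]
16 [-2.407 -0.413 35.133 -1.762  0.039] [-0.   -0.03  0.02 -0.05  0.06  0.08 -0.08 -0.01] [2.58566108 2.58566107 6.71433897 6.71433894]
-1.2 -0.62
-1 -0.44
-0.8 -0.28
-0.6 -0.13
-0.4 -0.03
-0.2 -0.02
0 -0.02
33.9 p [423.07  15.2  154.46] y [ 0.025 -1.     0.   ] z [-0.002 -0.    -1.   ] F [-0.51  0.59  0.65] M [-0.016  0.154  0.051] q [-0.42 -0.13  0.3   2.08  0.04  1.19 -1.68] w 0.7 0.0
```

View pics/t2.png

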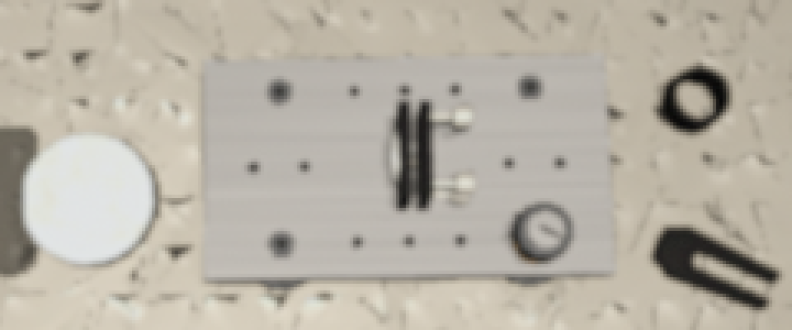

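The fit over all eight heights puts the screw about 0.2 to 0.7 mm short. The remaining D of -0.2 is marginal, so I'll add about 25° clockwise and press again.

jog_arm([
  [0, -0.5, 0, 0, 0, 0],
  [0, -1, 0, 0, 0, 0],
  [0, -1, 0, 0, 0, 0],
])

```text
time_s: 34.2
tool_pos: [0.4223, -0.0957, 0.1547]
orientation: [3.139, 0.011, -0.002]
contact_force: [-0.0, 0.3, -0.3]
gripper_width: 0.0005
finger_force: 0.0
```

jog_arm([
  [0, -0.5, 0, 0, 0, 0],
  [0, -1, 0, 0, 0, 0],
  [0, -1, 0, 0, 0, 0],
])

```text
time_s: 34.5
tool_pos: [0.4216, -0.1956, 0.155]
orientation: [3.138, 0.01, -0.002]
contact_force: [-1.2, 1.1, 0.4]
gripper_width: 0.0007
finger_force: 0.0
```

jog_arm([
  [0, -0.5, 0, 0, 0, 0],
  [0, -1, 0, 0, 0, 0],
  [0, -1, 0, 0, 0, 0],
], claw=42, force=3)

```text
time_s: 34.8
tool_pos: [0.4208, -0.2952, 0.155]
orientation: [3.136, 0.011, -0.004]
contact_force: [-0.2, -0.2, 0.3]
gripper_width: 0.0169
finger_force: 0.0
```

jog_arm([
  [0.09, -0.4, 0, 0, 0, 0],
  [0.09, -0.53, -0.2, 0, 0, 0],
  [0.09, -0.53, -0.2, 0, 0, 0],
  [0.09, -0.53, -0.2, 0, 0, 0],
])

```text
time_s: 35.2
tool_pos: [0.4317, -0.3398, 0.1343]
orientation: [-3.14, -0.027, 0.004]
contact_force: [0.9, -0.7, -0.1]
gripper_width: 0.0403
finger_force: 0.0
```

```bash
python3 st.py
```

```text
35.2 p [ 431.7  -339.82  134.32] y [ 0.017 -1.    -0.001] z [-0.003  0.001 -1.   ] F [ 0.88 -0.75 -0.06] M [-0.062  0.156  0.03 ] q [-0.05  0.21  0.75  1.84 -0.15  1.16 -0.8 ] w 40.3 0.0
```

jog_arm([
  [0, 0.006, -0.3, 0, 0, 0],
  [0, 0.006, -0.6, 0, 0, 0],
  [0, 0.006, -0.8, 0, 0, 0],
  [0, 0.006, -0.9, 0, 0, 0],
  [0, 0.006, -0.91, 0, 0, 0],
  [0, 0.006, -0.91, 0, 0, 0],
  [0, 0.006, -0.91, 0, 0, 0],
])

```text
time_s: 35.9
tool_pos: [0.434, -0.3402, 0.0457]
orientation: [3.141, 0.029, 0.003]
contact_force: [-0.6, -0.1, 0.2]
gripper_width: 0.042
finger_force: 0.0
```

jog_arm([
  [0, 0, 0, 0, 0, 0],
  [0, 0, 0, 0, 0, 0],
  [0, 0, 0, 0, 0, 0],
  [0, 0, 0, 0, 0, 0],
  [0, 0, 0, 0, 0, 0],
], claw=22, force=3)

```text
time_s: 36.4
tool_pos: [0.4332, -0.3394, 0.0446]
orientation: [-3.141, -0.029, -0.0]
contact_force: [-0.7, 2.5, 3.3]
gripper_width: 0.026
finger_force: 3.0
```

```bash
python3 st.py
```

```text
36.4 p [ 433.24 -339.36   44.59] y [ 0.019 -1.    -0.001] z [ 0.     0.001 -1.   ] F [-0.67  2.52  3.25] M [0.517 0.243 0.027] q [ 0.    0.33  0.71  1.92 -0.25  0.99 -0.72] w 26.0 3.0
```

jog_arm([
  [-0.002, 0.003, 0.003, 0, 0, 0],
  [-0.002, 0.003, 0.003, 0, 0, 0],
  [-0.002, 0.003, 0.003, 0, 0, -0.08],
  [-0.002, 0.003, 0.003, 0, 0, -0.17],
  [-0.002, 0.003, 0.003, 0, 0, -0.25],
  [-0.002, 0.003, 0.003, 0, 0, -0.278],
  [-0.002, 0.003, 0.003, 0, 0, -0.278],
  [-0.002, 0.003, 0.003, 0, 0, -0.278],
], claw=20, force=10)

```text
time_s: 37.2
tool_pos: [0.433, -0.3397, 0.0446]
orientation: [3.073, -0.65, 0.001]
contact_force: [0.8, 1.2, 0.6]
gripper_width: 0.0259
finger_force: 10.0
```

```bash
python3 st.py
```

```text
37.2 p [ 433.05 -339.71   44.61] y [-0.405 -0.914  0.   ] z [ 0.    -0.001 -1.   ] F [0.79 1.24 0.64] M [ 0.064 -0.017 -0.032] q [-0.07  0.34  0.79  1.92 -0.29  1.   -1.13] w 25.9 10.0
```

jog_arm([
  [0, 0, 0, 0, 0, 0],
  [0, 0, 0, 0, 0, 0],
  [0, 0, 0.3, 0, 0, 0],
  [0, 0, 0.6, 0, 0, 0],
  [0, 0, 0.8, 0, 0, 0],
  [0, 0, 0.8, 0, 0, 0],
], claw=40)

```text
time_s: 37.8
tool_pos: [0.4341, -0.3414, 0.1275]
orientation: [3.072, -0.652, 0.008]
contact_force: [-0.1, -1.4, 1.3]
gripper_width: 0.0396
finger_force: 0.0
```

jog_arm([
  [0, -0.1, 0, 0, 0, 0.09],
  [-0.045, -0.34, 0, 0, 0, 0.18],
  [-0.045, -0.34, 0, 0, 0, 0.27],
  [-0.045, -0.34, 0, 0, 0, 0.278],
  [-0.045, -0.34, 0, 0, 0, 0.278],
], claw=0)

```text
time_s: 38.3
tool_pos: [0.4279, -0.3731, 0.1237]
orientation: [-3.141, -0.024, 0.002]
contact_force: [-0.0, 0.1, 0.4]
gripper_width: 0.0078
finger_force: 0.0
```

jog_arm([
  [0, 0, -0.3, 0, -0.09, 0],
  [0, 0, -0.6, 0, -0.112, 0],
  [0, 0, -0.8, 0, -0.112, 0],
  [0, 0, -0.85, 0, -0.112, 0],
  [0, 0, -0.85, 0, -0.112, 0],
  [0, 0, -0.85, 0, -0.112, 0],
])

```text
time_s: 38.9
tool_pos: [0.4294, -0.3739, 0.0406]
orientation: [3.126, 0.029, 0.277]
contact_force: [0.7, -0.4, -0.7]
gripper_width: 0.0004
finger_force: 0.0
```

```bash
python3 st.py
```

```text
38.9 p [ 429.45 -373.92   40.64] y [ 0.018 -1.     0.004] z [ 0.176 -0.001 -0.984] F [ 0.75 -0.4  -0.73] M [-0.115  0.3    0.003] q [ 0.09  0.28  0.73  1.99 -0.42  0.86 -0.49] w 0.4 0.0
```

jog_arm([
  [0, 0, -0.02, 0, 0, 0],
  [0, 0, -0.03, 0, 0, 0],
  [0, 0, -0.034, 0, 0, 0],
  [0, 0, -0.038, 0, 0, 0],
  [0, 0, -0.042, 0, 0, 0],
  [0, 0, -0.042, 0, 0, 0],
])

```text
time_s: 39.5
tool_pos: [0.4288, -0.3738, 0.036]
orientation: [3.127, 0.029, 0.277]
contact_force: [0.7, -0.1, 4.2]
gripper_width: 0.0004
finger_force: 2.1
```

```bash
python3 st.py
```

```text
39.5 p [ 428.78 -373.75   35.98] y [ 0.018 -1.     0.004] z [ 0.176 -0.    -0.984] F [ 0.69 -0.12  4.21] M [0.159 0.319 0.065] q [ 0.1   0.29  0.73  2.   -0.43  0.85 -0.48] w 0.4 2.1
```

jog_arm([
  [0, 0, -0.002, 0, 0, 0],
  [0, 0, -0.002, 0, 0, 0],
  [0, 0, -0.002, 0, 0, 0],
  [0, 0, -0.002, 0, 0, 0],
  [0, 0, -0.002, 0, 0, 0],
  [0, 0, -0.002, 0, 0, 0],
])

```text
time_s: 40.1
tool_pos: [0.4287, -0.3738, 0.0358]
orientation: [3.127, 0.029, 0.277]
contact_force: [0.1, 0.3, 6.1]
gripper_width: 0.0007
finger_force: 2.8
```

```bash
python3 st.py
```

```text
40.1 p [ 428.72 -373.79   35.78] y [ 0.018 -1.     0.004] z [ 0.176 -0.    -0.984] F [0.15 0.27 6.07] M [ 0.211  0.277 -0.039] q [ 0.1   0.29  0.73  2.   -0.43  0.85 -0.48] w 0.7 2.8
```

jog_arm([
  [0, 0, 0.12, 0, 0, 0],
  [0.4, 0.04, 0.12, 0, 0, 0],
  [0.78, 0.08, 0.1, 0, 0, 0],
  [0.78, 0.08, 0.05, 0, 0, 0],
  [0.78, 0.08, 0.02, 0, 0, 0],
  [0.78, 0.08, 0.01, 0, 0, 0],
  [0.78, 0.08, 0, 0, 0, 0],
  [0.78, 0.08, -0.005, 0, 0, 0],
  [0.78, 0.08, -0.01, 0, 0, 0],
  [0.78, 0.08, -0.01, 0, 0, 0],
])

```text
time_s: 41.1
tool_pos: [0.5061, -0.3658, 0.0344]
orientation: [3.127, 0.028, 0.276]
contact_force: [0.2, -0.1, 0.1]
gripper_width: 0.0004
finger_force: 0.1
```

```bash
python3 st.py
```

```text
41.1 p [ 506.08 -365.8    34.44] y [ 0.018 -1.     0.003] z [ 0.175 -0.    -0.985] F [ 0.24 -0.13  0.1 ] M [-0.082  0.394 -0.023] q [ 0.07  0.4   0.69  1.87 -0.48  0.87 -0.56] w 0.4 0.1
```

jog_arm([
  [0, 0, -0.004, 0, 0, 0],
  [0, 0, -0.008, 0, 0, 0],
  [0, 0, -0.01, 0, 0, 0],
  [0, 0, -0.01, 0, 0, 0],
  [0, 0, -0.01, 0, 0, 0],
  [0, 0, -0.01, 0, 0, 0],
  [0, 0, -0.01, 0, 0, 0],
  [0, 0, -0.01, 0, 0, 0],
  [0, 0, -0.01, 0, 0, 0],
])

```text
time_s: 42.0
tool_pos: [0.5063, -0.3658, 0.0338]
orientation: [3.127, 0.029, 0.276]
contact_force: [-2.6, 0.5, 4.3]
gripper_width: 0.0005
finger_force: 2.6
```

```bash
python3 st.py
```

```text
42.0 p [ 506.33 -365.84   33.77] y [ 0.018 -1.     0.003] z [ 0.175 -0.    -0.985] F [-2.62  0.47  4.34] M [0.109 0.745 0.038] q [ 0.07  0.4   0.68  1.87 -0.48  0.87 -0.56] w 0.5 2.6
```

jog_arm([
  [0.05, 0, 0.3, 0, 0, 0],
  [0.08, 0.4, 0.55, 0, 0, 0],
  [0.08, 0.9, 0.55, 0, 0, 0],
  [0.08, 1, 0.55, 0, 0, 0],
])

```text
time_s: 42.4
tool_pos: [0.5156, -0.2587, 0.0881]
orientation: [-3.126, -0.04, -0.276]
contact_force: [-0.1, 0.9, -0.8]
gripper_width: 0.0002
finger_force: 0.0
```

jog_arm([
  [0, 0.4, 0, 0, 0, 0],
  [-0.12, 0.79, -0.2, 0, 0, 0],
  [-0.12, 0.79, -0.4, 0, 0, 0],
  [-0.12, 0.79, -0.5, 0, 0, 0],
  [-0.12, 0.79, -0.52, 0, 0, 0],
  [-0.12, 0.79, -0.53, 0, 0, 0],
  [-0.12, 0.79, -0.53, 0, 0, 0],
  [-0.12, 0.79, -0.53, 0, 0, 0],
])

```text
time_s: 43.2
tool_pos: [0.5029, -0.1876, 0.036]
orientation: [3.127, 0.027, 0.278]
contact_force: [-0.1, 0.1, -0.1]
gripper_width: 0.0003
finger_force: 0.0
```

```bash
python3 st.py
```

```text
43.2 p [ 502.92 -187.56   35.96] y [ 0.017 -1.     0.004] z [ 0.176 -0.001 -0.984] F [-0.05  0.06 -0.09] M [-0.042  0.344 -0.011] q [-0.29  0.17  0.68  2.1  -0.25  0.76 -1.01] w 0.3 0.0
```

jog_arm([
  [0, 0, -0.005, 0, 0, 0],
  [0, 0, -0.01, 0, 0, 0],
  [0, 0, -0.014, 0, 0, 0],
  [0, 0, -0.016, 0, 0, 0],
  [0, 0, -0.016, 0, 0, 0],
])

```text
time_s: 43.7
tool_pos: [0.5026, -0.1867, 0.034]
orientation: [3.127, 0.029, 0.277]
contact_force: [-0.4, -1.3, 3.7]
gripper_width: 0.0004
finger_force: 1.4
```

```bash
python3 st.py
```

```text
43.7 p [ 502.65 -186.73   33.98] y [ 0.018 -1.     0.003] z [ 0.176 -0.    -0.984] F [-0.42 -1.33  3.72] M [-0.125  0.417 -0.053] q [-0.29  0.17  0.68  2.1  -0.25  0.76 -1.  ] w 0.4 1.4
```

jog_arm([
  [0, 0, -0.003, 0, 0, 0],
  [0, 0, -0.004, 0, 0, 0],
  [0, 0, -0.004, 0, 0, 0],
  [0, 0, -0.004, 0, 0, 0],
  [0, 0, -0.004, 0, 0, 0],
  [0, 0, -0.004, 0, 0, 0],
  [0, 0, -0.004, 0, 0, 0],
  [0, 0, -0.004, 0, 0, 0],
])

```text
time_s: 44.5
tool_pos: [0.5027, -0.1868, 0.0337]
orientation: [3.127, 0.029, 0.277]
contact_force: [-1.4, -0.4, 5.6]
gripper_width: 0.0004
finger_force: 2.8
```

```bash
python3 st.py
```

```text
44.5 p [ 502.7  -186.77   33.74] y [ 0.018 -1.     0.003] z [ 0.176 -0.    -0.984] F [-1.41 -0.39  5.61] M [-0.037  0.486  0.036] q [-0.29  0.17  0.68  2.1  -0.25  0.76 -1.  ] w 0.4 2.8
```

jog_arm([
  [0, 0, 0.12, 0, 0, 0],
  [-0.4, 0, 0.12, 0, 0, 0],
  [-0.78, -0.01, 0.1, 0, 0, 0],
  [-0.78, -0.01, 0.07, 0, 0, 0],
  [-0.78, -0.01, 0.05, 0, 0, 0],
  [-0.78, -0.01, 0.04, 0, 0, 0],
  [-0.78, -0.01, 0.035, 0, 0, 0],
  [-0.78, -0.01, 0.03, 0, 0, 0],
  [-0.78, -0.01, 0.028, 0, 0, 0],
  [-0.78, -0.01, 0.028, 0, 0, 0],
])

```text
time_s: 45.5
tool_pos: [0.4252, -0.1877, 0.0364]
orientation: [3.127, 0.029, 0.277]
contact_force: [2.1, 1.1, 2.1]
gripper_width: 0.0005
finger_force: 1.0
```

```bash
python3 st.py
```

```text
45.5 p [ 425.17 -187.72   36.39] y [ 0.018 -1.     0.004] z [ 0.176 -0.001 -0.984] F [2.11 1.14 2.07] M [0.011 0.109 0.054] q [-0.31 -0.02  0.73  2.26 -0.08  0.74 -1.08] w 0.5 1.0
```

jog_arm([
  [0, 0, -0.003, 0, 0, 0],
  [0, 0, -0.006, 0, 0, 0],
  [0, 0, -0.006, 0, 0, 0],
  [0, 0, -0.006, 0, 0, 0],
  [0, 0, -0.006, 0, 0, 0],
  [0, 0, -0.006, 0, 0, 0],
  [0, 0, -0.006, 0, 0, 0],
  [0, 0, -0.006, 0, 0, 0],
])

```text
time_s: 46.3
tool_pos: [0.4251, -0.1877, 0.036]
orientation: [3.127, 0.029, 0.278]
contact_force: [1.1, -0.1, 5.1]
gripper_width: 0.0006
finger_force: 2.6
```

```bash
python3 st.py
```

```text
46.3 p [ 425.1  -187.72   35.97] y [ 0.018 -1.     0.004] z [ 0.177 -0.    -0.984] F [ 1.12 -0.1   5.09] M [ 0.049 -0.096 -0.009] q [-0.31 -0.02  0.73  2.26 -0.08  0.74 -1.07] w 0.6 2.6
```

jog_arm([
  [0, 0, 0.2, 0, 0, 0],
  [0, 0.2, 0.5, 0, 0, 0],
  [0, 0.7, 0.8, 0, 0.11, 0],
  [0, 1, 1, 0, 0.112, 0],
  [0, 1, 1, 0, 0.112, 0],
])

```text
time_s: 46.8
tool_pos: [0.4268, -0.0828, 0.1377]
orientation: [-3.141, -0.042, -0.005]
contact_force: [0.6, -0.2, -0.5]
gripper_width: 0.0006
finger_force: 0.0
```

jog_arm([
  [0, 0.5, 0.2, 0, 0, 0],
  [0, 0.6, 0.2, 0, 0, 0],
  [0, 0.6, 0.2, 0, 0, 0],
  [0, 0.6, 0.2, 0, 0, 0],
  [0, 0.6, 0.2, 0, 0, 0],
])

```text
time_s: 47.3
tool_pos: [0.4235, -0.0293, 0.1545]
orientation: [3.141, 0.025, -0.003]
contact_force: [0.6, -0.8, -0.3]
gripper_width: 0.0006
finger_force: 0.0
```

```bash
python3 st.py; python3 -c "
from rig import job
print(job.sign_off())"
```

```text
47.3 p [423.52 -29.29 154.55] y [ 0.016 -1.     0.001] z [-0.002 -0.001 -1.   ] F [ 0.63 -0.75 -0.29] M [-0.061  0.166  0.068] q [-0.47 -0.14  0.44  2.08  0.07  1.2  -1.61] w 0.6 0.0
the job is handed in; nothing more can be done
None
```

Signed off at 47 s: the screw foot was about 2.2 mm short, I turned the knob about 157° clockwise, and the last round of roughly 5.5 N presses at the corners found no play (leftover twist about -0.2 mm, unchanged by the last 25° of turn, so I take it as measuring error).

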